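Count out five polishing balls on the counting board

ROBOT

A 7-joint arm with a two-finger parallel gripper is mounted at the origin on the work surface. World frame = base frame: x ahead of the robot, y to its left, z up, the work surface at z = 0. Lengths are in m, angles in rad, forces in N, time in s.
With the tool pointing down it reaches from about 0.4 to 0.875 m from the base axis. Payload 19.3 kg.
Tool frame: the origin (TCP) lies midway between the tips of the shut fingers; the grasp point (between the pads) lies 19 mm behind it; y points along the fingers, x is the direction in which the jaws open and shut, and the axes are right-handed (so a half turn about y gives the same grasp; the last joint's range is limited). The gripper opens to 85 mm and grips with 20 to 120 N. Pads are 22 mm wide; open, the fingers measure 114 mm over their backs; the gripper's body (76 mm by 85 mm) begins 54 mm behind the grasp point. The pads swing forward as they close: fully open they stand 13 mm farther back than shut.
Start: joints at [-1.348, 0.521, -0.036, 1.599, 0.021, 1.021, -0.113], TCP at [0.18, 0.598, 0.231] pointing down, gripper open.
Joint ranges: [-2.91, 2.91], [-0.3, 2.13], [-1.5, 1.42], [0.17, 2.43], [-1.26, 4.41], [0.16, 1.93], [-2.52, 2.52]. Speed limits (rad/s): [1.89, 1.89, 2.39, 2.39, 3.01, 3.01, 3.01].

INTERFACE

Orientations are given as a rotation vector (axis times angle).
In Python, from station import get_state, eyes, r gives the robot as it stands. The module is installed in compiled form; this text tells all that it offers.
- The arm moves only by the tool apply_moves, never from a script. Its argument "rows" is text: rows parted by semicolons, each of 7 numbers parted by spaces: the shift along the world's x, y, z in m, then the turn, a rotation vector about the world's x, y, z in rad, then the closure, from 0 (fully open) to 1 (shut). A call has 1 to 10 rows; each row shifts and turns the commanded pose from where the row before left it; what a row does not reach is not made up. A row lasts 1/12 s, in which the tool goes at most 41.7 mm and 7.16 degrees, less where a joint would pass 70% of its speed; a pose out of reach is approached as far as the arm can. A call is refused whole if a number of a shift passes 0.0417 or a number of a turn 0.125, either way. A call with a gripper value outside its range is refused whole. The fingers move at their own pace and stop on an object; "squeeze" is the grip in N (left out, the last holds). Time passes only in rows, so rows that do not move let the fingers close. It gives the time, the measured TCP pose, the force and the opening at its end, in the units of the state.
- get_state(): the state, without advancing time (a new reading comes with each control period).
- eyes.snapshot(name): name is "scene" or "top" or "wrist"; returns (picture, depth): 480x640x3 uint8, blue, green, red; 480x640 float32, m along the optical axis (not along the pixel's ray), 0 where there is no reading.
- eyes.camera_params(name): a dict with "intrinsics" (3x3 intrinsics, pixels), "R" (3x3) and "t" (3): a world point X has camera coordinates R X + t. Camera axes: x right, y down, z forward; pixel columns grow to the right and rows downward; lengths in m; the calibration is good to about 2 mm. A picture is of the moment at which its call begins: read the wrist's pose just before it. camera_params takes no time and is no camera call; for the wrist camera it gives the pose at the moment of the call.
- r.sign_off(): hands the job in, once; it reports no verdict.
The state is a dict: "time_s": time; "joints": joint angles; "qd": joint speeds; "effort": joint torques, N m; "position": TCP position; "orientation": TCP orientation; "wrist_force": force on the tool from outside, world axes, zero at the start; "torque": the same for the moment, N m; "width": opening from 0.0 (shut) to 1.0 (fully open).
Only numpy, scipy, OpenCV 4.12 (cv2) and the standard library are available. Lean on these libraries where they do the work, as an engineer would, in place of code of your own. Each camera call takes 0.05 s, during which the arm holds its last target.

TASK

Take the plaster model off the counting board and stand it upright on the cork pad. Then raise the channel end of the board so that the steel balls run down and fill all five pockets, and after that raise the pocket end so that the surplus balls run back into the channel. Leave the board lying flat on the bench with one ball in every pocket and all the others in the channel, and do not push the jar, bottle, cup or wax block about.

Things in the scene. Friction and masses are not known exactly. Their poses are not given: they have to be found in the camera images.
- board: loose white plastic counting board on the bench, 232 long x 104 wide, 0.35 kg. Origin: centre of its underside, z up, +x to the pocket end, -x to the channel end. Rim 23 high, 4 thick, 176 x 96 inside. Floor flat and 13 above the underside from x = -36 to +71.5. If one grip fin is raised it pivots on the far lower edge of its base (x = +-116)
- channel (a point): middle of the channel's floor (board x = -62 mm). The channel is the part of the floor from x = -36 to -88; it falls 5 degrees (4.5 mm) towards the end wall, so balls stay there while the board is level and leave only when the channel end is raised well over 5 degrees (12 to 14 is good)
- grip_channel (a point): centre of the upper part of the grip fin at the channel end (x = -106 mm on the board, 50 above its underside). The fin is 14 thick across the board (y), 16 along it (x), and its top is 62 above the underside; it stands on a tab of the base, 6 thick, outside the end wall
- grip_pocket (a point): the same on the fin at the pocket end (x = +106 mm on the board). Raising it about 12 degrees sends back the surplus but no ball in a pocket. While held by either fin the board can also be leaned sideways some 8 degrees, which rolls surplus balls along the row towards a pocket that stayed empty; or tip back and try again
- model: small dental plaster model, cream: block 46 (x) x 38 (y) x 36 high with a horseshoe of teeth on top, 45 high in all, about 90 g. Origin: centre of its underside; z up. It stands upright on the flat floor of the board at the start
- pad: fixed square cork pad on the bench, 100 x 100, 4 thick; origin at the centre of its underside
- pocket0 (a point): where the centre of a ball is when it lies in pocket 0 (counted along the board's y). Five pockets, 16.5 long and 7 deep, 19.7 apart in a row against the pocket end wall (x = 71.5 to 88 mm on the board), parted by sharp ridges
- pocket1 (a point): where the centre of a ball is when it lies in pocket 1 (counted along the board's y). Five pockets, 16.5 long and 7 deep, 19.7 apart in a row against the pocket end wall (x = 71.5 to 88 mm on the board), parted by sharp ridges
- pocket2 (a point): where the centre of a ball is when it lies in pocket 2 (counted along the board's y). Five pockets, 16.5 long and 7 deep, 19.7 apart in a row against the pocket end wall (x = 71.5 to 88 mm on the board), parted by sharp ridges
- pocket3 (a point): where the centre of a ball is when it lies in pocket 3 (counted along the board's y). Five pockets, 16.5 long and 7 deep, 19.7 apart in a row against the pocket end wall (x = 71.5 to 88 mm on the board), parted by sharp ridges
- pocket4 (a point): where the centre of a ball is when it lies in pocket 4 (counted along the board's y). Five pockets, 16.5 long and 7 deep, 19.7 apart in a row against the pocket end wall (x = 71.5 to 88 mm on the board), parted by sharp ridges
- ball0: bright steel polishing ball, diameter 15, 14 g; origin at its centre. Eight alike, all in the channel at the start
- ball1: bright steel polishing ball, diameter 15, 14 g; origin at its centre. Eight alike, all in the channel at the start
- ball2: bright steel polishing ball, diameter 15, 14 g; origin at its centre. Eight alike, all in the channel at the start
- ball3: bright steel polishing ball, diameter 15, 14 g; origin at its centre. Eight alike, all in the channel at the start
- ball4: bright steel polishing ball, diameter 15, 14 g; origin at its centre. Eight alike, all in the channel at the start
- ball5: bright steel polishing ball, diameter 15, 14 g; origin at its centre. Eight alike, all in the channel at the start
- ball6: bright steel polishing ball, diameter 15, 14 g; origin at its centre. Eight alike, all in the channel at the start
- ball7: bright steel polishing ball, diameter 15, 14 g; origin at its centre. Eight alike, all in the channel at the start
- wax_jar: bystander near the board: amber jar, diameter 44, 55 high; origin at the centre of its underside
- drop_bottle: bystander near the board: white bottle, diameter 36, 85 high; origin at the centre of its underside
- mix_cup: bystander near the cork pad: dark rubber mixing cup, diameter 52, 45 high; origin at the centre of its underside
- wax_block: bystander near the cork pad: block of pink wax 50 x 30 x 14; origin at the centre of its underside
Mind the look-alikes: they are no part of the job. What is shaped like the model but pink or yellow is not meant.

How it is judged:
By the outcome, as a careful person would: the job done as asked, in the order asked, and still so for the second after the job is handed in, with the robot touching nothing.
It also fails if it takes over 72 s, if anything falls off the work surface, if the arm or the gripper's body presses on something with over 40 N, if the wrist force passes 120 N, or if a joint passes its speed limit or range.

## Working session

There is one attempt and no reset: what is moved stays moved. The work goes in short steps, Python scripts to look and compute and a tool call to move; the robot and the scene stay as the last step left them, time stands still between calls to the robot, and variables do not carry over. Pictures are saved under pics/ and viewed, and the job is handed in when it is done.

Besides the shell and the picture viewer there is one more tool, called after "Emit:" by a JSON object that holds its "op" and its "data", one argument or row to a line. apply_moves: Moves the arm, as the interface text tells. Its arguments: {"type":"object","properties":{"rows":{"type":"string"},"squeeze":{"type":"number"}},"required":["rows"]}

```bash
mkdir -p pics; ls; cat > h.py <<'E'
import numpy as np, cv2
from station import get_state, eyes, r
def shot(n,f):
    p=eyes.camera_params(n); im,d=eyes.snapshot(n); cv2.imwrite('pics/%s.png'%f,im); np.savez('pics/%s.npz'%f,d=d,K=p['intrinsics'],R=p['R'],t=p['t']); return im,d,p
def load(f):
    z=np.load('pics/%s.npz'%f); return cv2.imread('pics/%s.png'%f),z
def pt(z,u,v,w=1):
    d=z['d'][v-w:v+w+1,u-w:u+w+1]; d=np.median(d[d>0]) 
    c=np.linalg.inv(z['K'])@np.array([u,v,1])*d
    return z['R'].T@(c-z['t'])
def onz(z,u,v,h):
    ray=z['R'].T@np.linalg.inv(z['K'])@np.array([u,v,1.]); o=-z['R'].T@z['t']
    return o+ray*(h-o[2])/ray[2]
def crop(f,x0,y0,x1,y1,s,o):
    im=cv2.imread('pics/%s.png'%f)[y0:y1,x0:x1]; cv2.imwrite('pics/%s.png'%o,cv2.resize(im,None,fx=s,fy=s,interpolation=cv2.INTER_CUBIC))
E
python3 - <<'E'
from h import *
print(get_state())
for n in('scene','top'):
    shot(n,n+'0'); 
E
```

```text
pics
{'time_s': 0.0, 'joints': array([-1.34820368,  0.5219993 , -0.03632324,  1.59997977,  0.02116987,
        1.02109362, -0.11281219]), 'qd': array([ 5.30285499e-04,  1.31831917e-03,  5.53551431e-04,  1.13582789e-03,
       -9.56043269e-04,  1.00283113e-03,  1.69344980e-05]), 'effort': array([ 1.02118647e-03, -9.27103543e+01,  1.98020831e+00, -3.69915175e+01,
        1.78673468e-02,  8.22259724e-03,  5.44870329e-05]), 'position': array([0.18032723, 0.59808331, 0.23074504]), 'orientation': array([-1.33433095, -0.99022229,  0.99162937]), 'wrist_force': array([-0.64935904,  0.9382939 , -0.10402755]), 'torque': array([ 0.00361264, -0.00663444, -0.02281758]), 'width': 0.9988062848940423}
```

View pics/scene0.png

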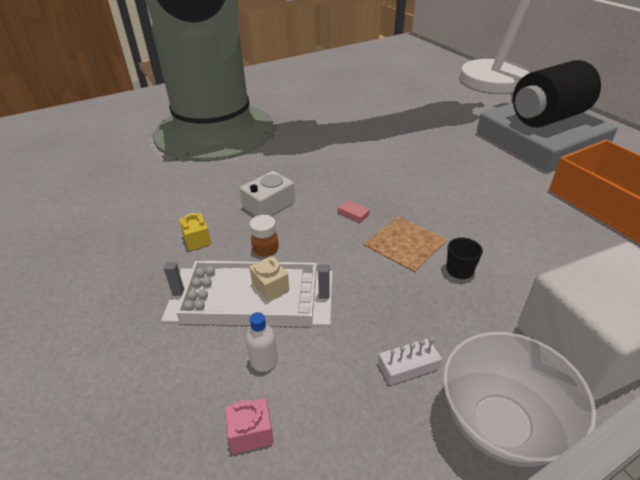

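View pics/top0.png

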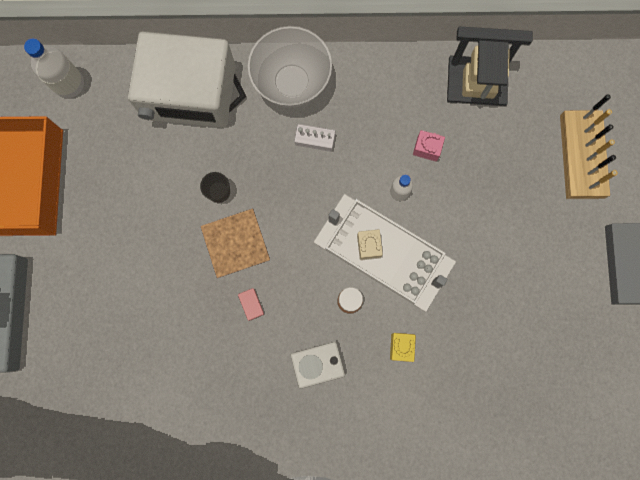

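The scene shows the cream model on the board. In the top view there are three look-alikes: cream (370,243) on the board, pink (430,145) and yellow (403,347). The cream one on the board fits the description. I'll enlarge it to confirm.

```bash
python3 - <<'E'
from h import *
crop('top0',300,165,470,330,4.6,'c1')
im,z=load('top0')
print(-z['R'].T@z['t'], z['K'].tolist())
for n,u,v in [('ch fin',440,282),('po fin',334,216),('model',370,243),('pad',235,243),('cup',215,187),('wax',251,304),('jar',350,300),('bottle',404,182),('yel',403,347),('corner',320,480-1)]:
    print(n,pt(z,u,v).round(4))
E
```

```text
[ 0.3565236  -0.03092597  1.09890909] [[622.3577343583191, 0.0, 318.45999372497863], [0.0, 622.3577343583191, 240.29122207887718], [0.0, 0.0, 1.0]]
ch fin [ 0.4645 -0.2225  0.0615]
po fin [ 0.5785 -0.0467  0.0604]
model [ 0.5331 -0.1079  0.05  ]
pad [0.5425 0.1297 0.004 ]
cup [0.6454 0.1677 0.0056]
wax [0.433  0.0986 0.0123]
jar [ 0.4358 -0.0723  0.0545]
bottle [ 0.6311 -0.1645  0.0834]
yel [ 0.3579 -0.161   0.0366]
corner [ 0.1396 -0.0201 -0.0018]
```

View pics/c1.png

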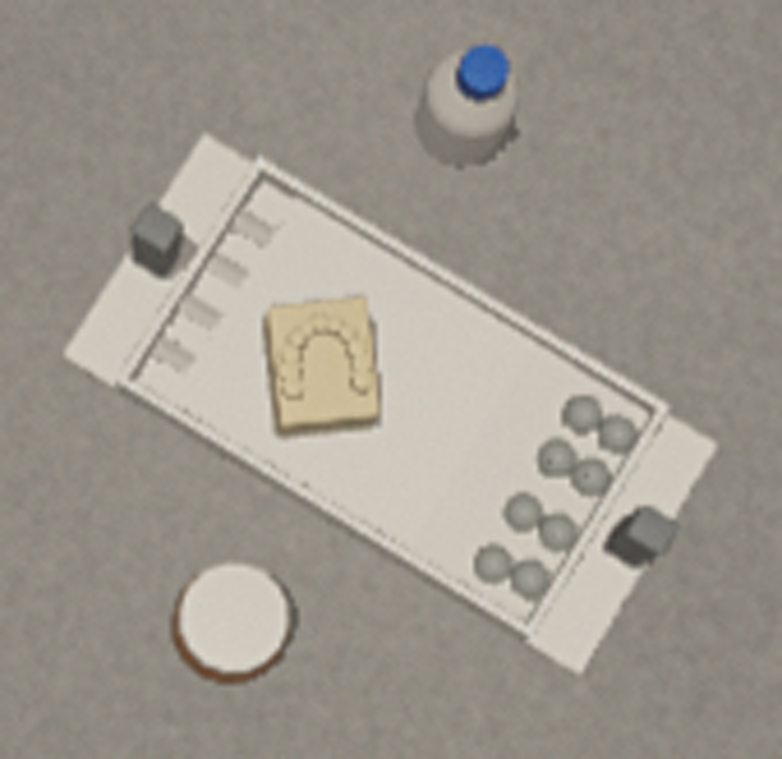

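The cream model is confirmed, with its horseshoe on top, at (370,243). The pockets are at the upper left of the board and the balls at the lower right.

```bash
python3 - <<'E'
from h import *
from scipy.spatial.transform import Rotation as Ro
R=Ro.from_rotvec(get_state()['orientation']).as_matrix(); print(R.round(3))
im,z=load('top0')
f=lambda x,y,h:onz(z,300+x/4.6,165+y/4.6,h)
P=f(157,222,.062);C=f(652,528,.062);print('fins',P,C,(P+C)/2,np.degrees(np.arctan2(*(P-C)[1::-1])),np.linalg.norm(P-C))
M=[f(*a,.049) for a in [(265,304),(365,297),(381,416),(281,430)]]
print(np.array(M).round(4),np.mean(M,0))
for h,cs in ((.006,[(207,133),(717,445),(581,673),(65,355)]),):
    Q=np.array([f(*a,h) for a in cs]); print(Q.round(4),Q.mean(0), np.linalg.norm(Q-np.roll(Q,1,0),axis=1))
    d=Q[0]-Q[1];print(np.degrees(np.arctan2(d[1],d[0])))
Q=np.array([onz(z,*a,.004) for a in [(202,225),(253,210),(268,260),(217,275)]]);print('pad',Q.mean(0))
E
```

```text
[[ 0.289 -0.    -0.957]
 [ 0.957 -0.001  0.289]
 [-0.001 -1.    -0.   ]]
fins [ 0.58289669 -0.04695032  0.062     ] [ 0.46810463 -0.22548522  0.062     ] [ 0.52550066 -0.13621777  0.062     ] 57.26031663736351 0.21225439668995036
[[ 0.5542 -0.0871  0.049 ]
 [ 0.5566 -0.1244  0.049 ]
 [ 0.5117 -0.1294  0.049 ]
 [ 0.5067 -0.0923  0.049 ]] [ 0.53229288 -0.10833028  0.049     ]
[[ 0.6307 -0.0677  0.006 ]
 [ 0.506  -0.2621  0.006 ]
 [ 0.4191 -0.207   0.006 ]
 [ 0.5427 -0.0117  0.006 ]] [ 0.52462041 -0.1371549   0.006     ] [0.10431176 0.23095178 0.10290596 0.23111414]
57.32057931520494
pad [0.54371519 0.12978738 0.004     ]
```

Emit:
{"op": "apply_moves", "data": {
  "rows": "0.02 -0.033 0 0 0 0.04 0.29;0.02 -0.033 0 0 0 0.04 0.29;0.02 -0.033 0 0 0 0.04 0.29;0.02 -0.033 0 0 0 0.04 0.29;0.02 -0.033 0 0 0 0.04 0.29;0.02 -0.033 0 0 0 0.04 0.29;0.02 -0.033 0 0 0 0.04 0.29;0.02 -0.033 0 0 0 0.04 0.29;0.02 -0.033 0 0 0 0.04 0.29;0.02 -0.033 0 0 0 0.04 0.29"
}}

```text
time_s: 0.93
position: [0.3809, 0.2665, 0.2313]
orientation: [-1.156, -1.289, 1.289]
wrist_force: [1.6, 0.8, 0.5]
width: 0.711
```

Emit:
{"op": "apply_moves", "data": {
  "rows": "0.015 -0.037 0 0 0 0 0.29;0.015 -0.037 0 0 0 0 0.29;0.015 -0.037 0 0 0 0 0.29;0.015 -0.037 0 0 0 0 0.29;0.015 -0.037 0 0 0 0 0.29;0.015 -0.037 0 0 0 0 0.29;0.015 -0.037 0 0 0 0 0.29;0.015 -0.037 0 0 0 0 0.29;0.015 -0.037 0 0 0 0 0.29;0.015 -0.037 0 0 0 0 0.29"
}}

```text
time_s: 1.77
position: [0.5306, -0.1036, 0.2312]
orientation: [-1.156, -1.288, 1.288]
wrist_force: [0.9, 1.6, 0.2]
width: 0.707
```

```bash
python3 - <<'E'
from h import *
from scipy.spatial.transform import Rotation as Ro
s=get_state();print(s['position'],s['joints'].round(2),Ro.from_rotvec(s['orientation']).as_matrix().round(3).tolist())
shot('wrist','w1'); im,z=load('w1'); print((-z['R'].T@z['t']).round(3),z['R'].round(2).tolist(),z['K'][0,0])
E
```

```text
[ 0.53063412 -0.1036489   0.23119707] [-0.04  0.39  0.16  1.83 -0.08  0.93  1.84] [[-0.107, -0.0, -0.994], [0.994, 0.0, -0.107], [0.0, -1.0, 0.0]]
[ 0.454 -0.11   0.373] [[-0.11, 0.99, 0.0], [0.95, 0.1, 0.3], [0.3, 0.03, -0.95]] 386.60362330828707
```

View pics/w1.png

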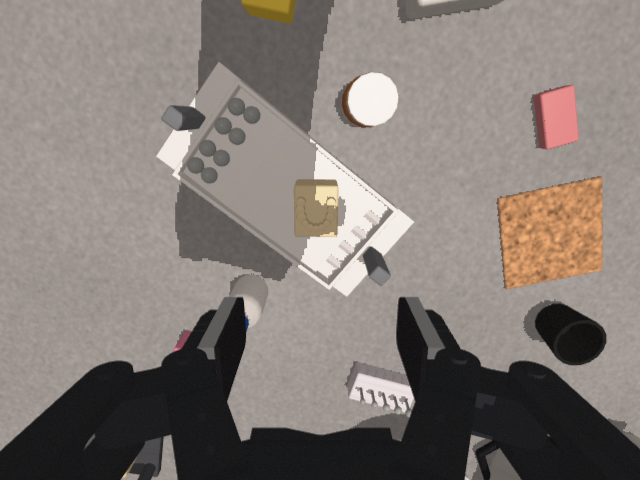

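```bash
cat >> h.py <<'E'
def cloud(z):
    v,u=np.mgrid[:480,:640]; d=z['d']; c=(np.linalg.inv(z['K'])@np.stack([u.ravel(),v.ravel(),np.ones(u.size)]))*d.ravel()
    P=(z['R'].T@(c-z['t'][:,None])).T.reshape(480,640,3); P[d<=0]=np.nan; return P
E
python3 - <<'E'
from h import *
for f in ('w1','top0'):
    im,z=load(f);P=cloud(z)
    m=(P[...,2]>.040)&(P[...,2]<.065)&(np.hypot(P[...,0]-.532,P[...,1]+.108)<.035)
    q=(P[m][:,:2]*1000).astype(np.float32); (c,s,a)=cv2.minAreaRect(q);print(f,m.sum(),c,s,a)
    for n,g in(('P',(.583,-.047)),('C',(.468,-.2255))):
        m=(P[...,2]>.054)&(P[...,2]<.07)&(np.hypot(P[...,0]-g[0],P[...,1]-g[1])<.022); q=(P[m][:,:2]*1000).astype(np.float32)
        if len(q)>5: print(n,len(q),cv2.minAreaRect(q),P[m].mean(0))
E
```

```text
w1 2311 (532.8724365234375, -105.92454528808594) (46.554744720458984, 37.895599365234375) 5.289675712585449
P 315 ((581.2466430664062, -45.116947174072266), (16.0439453125, 14.75685977935791), 56.1917724609375) [ 0.57994827 -0.04532504  0.06049357]
C 435 ((467.69537353515625, -223.24774169921875), (16.077966690063477, 14.236846923828125), 56.368370056152344) [ 0.46744065 -0.22235393  0.06062637]
top0 604 (533.0953369140625, -107.8641357421875) (46.477821350097656, 38.171573638916016) 5.351360321044922
P 79 ((581.8587036132812, -46.736663818359375), (15.920172691345215, 14.804546356201172), 60.15364074707031) [ 0.58127231 -0.04642695  0.0607335 ]
C 87 ((468.0466613769531, -224.8609161376953), (15.692007064819336, 13.901738166809082), 59.64485549926758) [ 0.46774336 -0.22442492  0.06096504]
```

Emit:
{"op": "apply_moves", "data": {
  "rows": "0.0024 -0.0033 -0.03 0 0 -0.014 0.29;0 0 -0.04 0 0 0 0.29;0 0 -0.04 0 0 0 0.29;0 0 -0.035 0 0 0 0.29;0 0 -0.03 0 0 0 0.29;0 0 -0.02 0 0 0 0.29;0 0 -0.01 0 0 0 0.29;0 0 -0.005 0 0 0 0.29;0 0 0 0 0 0 0.29"
}}

```text
time_s: 2.57
position: [0.5327, -0.1049, 0.021]
orientation: [-1.163, -1.277, 1.278]
wrist_force: [-0.6, 1.1, 0.3]
width: 0.709
```

Emit:
{"op": "apply_moves", "data": {
  "rows": "0 0 0 0 0 0 0.8;0 0 0 0 0 0 0.8;0 0 0 0 0 0 0.8;0 0 0 0 0 0 0.8;0 0 0 0 0 0 0.8;0 0 0 0 0 0 0.8",
  "squeeze": 30
}}

```text
time_s: 3.07
position: [0.5336, -0.1051, 0.0227]
orientation: [-1.166, -1.279, 1.277]
wrist_force: [-1.7, 0.4, 8.7]
width: 0.437
```

Emit:
{"op": "apply_moves", "data": {
  "rows": "0 0 0.004 0 0 0 0.8;0 0 0.01 0 0 0 0.8;0 0 0.02 0 0 0 0.8;0 0 0.03 0 0 0 0.8;0 0 0.03 0 0 0 0.8;0 0 0 0 0 0 0.8"
}}

```text
time_s: 3.57
position: [0.5352, -0.1054, 0.1212]
orientation: [-1.17, -1.282, 1.274]
wrist_force: [1.4, -0.5, -0.8]
width: 0.44
```

```bash
python3 - <<'E'
from h import *
print(get_state()['position'],get_state()['wrist_force'])
shot('scene','s1');crop('s1',120,180,420,380,2.6,'s1c')
E
```

```text
[ 0.53517777 -0.10543537  0.12117052] [ 1.38367221 -0.54495938 -0.83038171]
```

View pics/s1c.png

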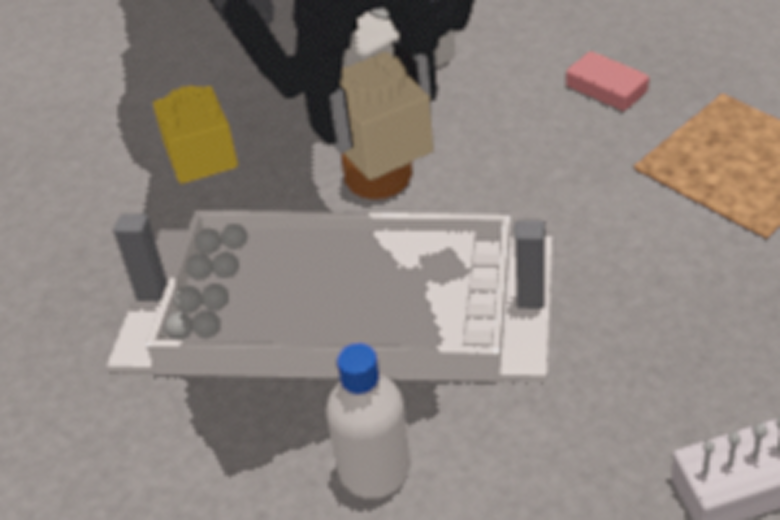

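Emit:
{"op": "apply_moves", "data": {
  "rows": "0.001 0.02 0 0 0 0 0.8;0.001 0.03 0 0 0 0 0.8;0.001 0.035 0 0 0 0 0.8;0.001 0.035 0 0 0 0 0.8;0.001 0.035 0 0 0 0 0.8;0.001 0.035 0 0 0 0 0.8;0.001 0.026 -0.01 0 0 0 0.8;0.001 0.015 -0.02 0 0 0 0.8;0 0.005 -0.02 0 0 0 0.8;0 0 -0.02 0 0 0 0.8"
}}

```text
time_s: 4.45
position: [0.5403, 0.1333, 0.0444]
orientation: [-1.162, -1.28, 1.279]
wrist_force: [-0.1, 0.5, -1.9]
width: 0.434
```

Emit:
{"op": "apply_moves", "data": {
  "rows": "0 0 -0.015 0 0 0 0.8;0 0 -0.01 0 0 0 0.8;0 0 -0.005 0 0 0 0.8;0 0 -0.003 0 0 0 0.8;0 0 0 0 0 0 0.8"
}}

```text
time_s: 4.87
position: [0.5408, 0.131, 0.0129]
orientation: [-1.164, -1.277, 1.277]
wrist_force: [-0.4, -0.2, -0.5]
width: 0.441
```

Emit:
{"op": "apply_moves", "data": {
  "rows": "0 0 -0.001 0 0 0 0.8;0 0 -0.001 0 0 0 0.8;0 0 0 0 0 0 0.8"
}}

```text
time_s: 5.12
position: [0.5413, 0.131, 0.0125]
orientation: [-1.164, -1.278, 1.276]
wrist_force: [-11.2, -3.1, 36.0]
width: 0.439
```

```bash
python3 - <<'E'
from h import *
shot('scene','s2');crop('s2',330,170,500,300,4.5,'s2c')
E
```

```text
(no output)
```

View pics/s2c.png

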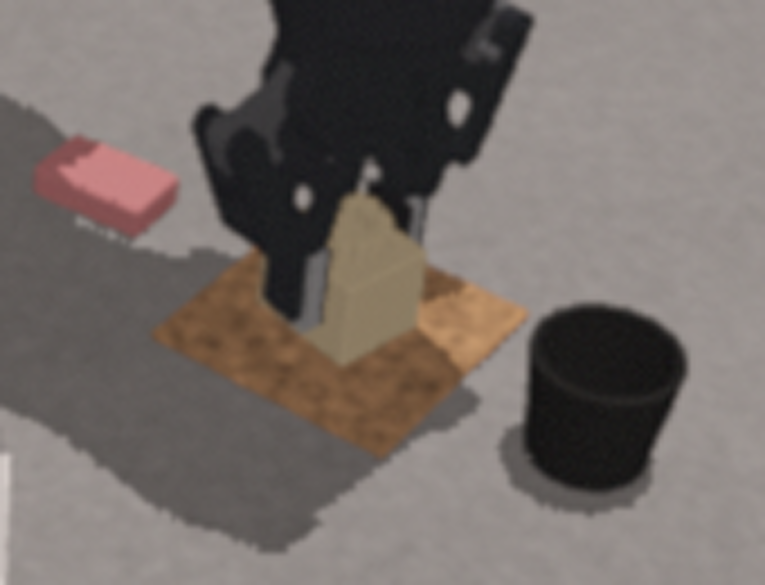

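The model is on the cork, with contact felt at 36 N. I'll ease off and release.

Emit:
{"op": "apply_moves", "data": {
  "rows": "0 0 0.0015 0 0 0 0.8;0 0 0 0 0 0 0.6;0 0 0 0 0 0 0.4;0 0 0 0 0 0 0.25;0 0 0 0 0 0 0.25;0 0 0.01 0 0 0 0.25;0 0 0.03 0 0 0 0.25;0 0 0.04 0 0 0 0.25;0 0 0.04 0 0 0 0.25;0 0 0.04 0 0 0 0.25"
}}

```text
time_s: 6.0
position: [0.5403, 0.1308, 0.1742]
orientation: [-1.164, -1.277, 1.278]
wrist_force: [-0.1, 0.0, -0.4]
width: 0.748
```

```bash
python3 - <<'E'
from h import *
print(get_state()['position'])
shot('scene','s3');crop('s3',330,170,500,300,4.5,'s3c')
E
```

```text
[0.5403366  0.13082157 0.17420953]
```

View pics/s3c.png

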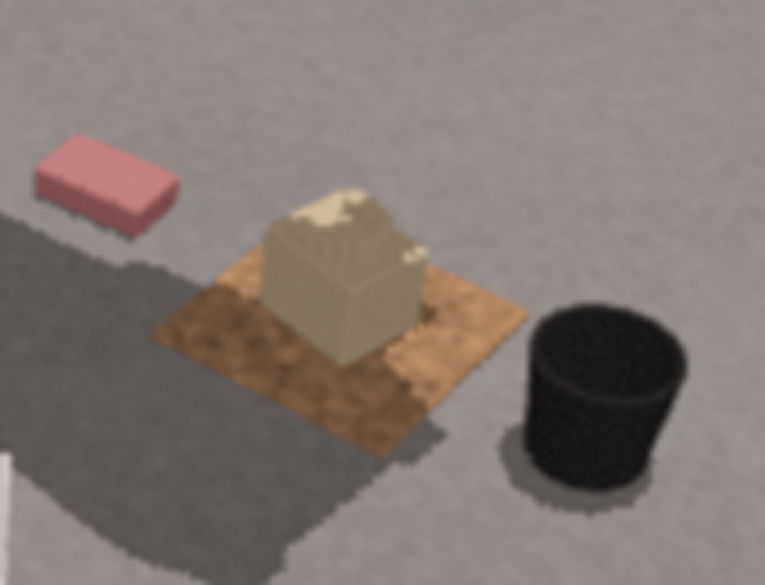

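The model stands upright on the cork. Next I go to the channel fin, turning the wrist by −128.5°.

Emit:
{"op": "apply_moves", "data": {
  "rows": "-0.004 -0.02 0 0 0 -0.12 0.4;-0.004 -0.02 0 0 0 -0.12 0.4;-0.004 -0.02 0 0 0 -0.12 0.4;-0.004 -0.02 0 0 0 -0.12 0.4;-0.004 -0.02 0 0 0 -0.12 0.4;-0.004 -0.02 0 0 0 -0.12 0.4;-0.004 -0.02 0 0 0 -0.12 0.4;-0.004 -0.02 0 0 0 -0.12 0.4;-0.004 -0.02 0 0 0 -0.12 0.4;-0.004 -0.02 0 0 0 -0.12 0.4"
}}

```text
time_s: 6.88
position: [0.5005, -0.0697, 0.1724]
orientation: [-1.54, -0.36, 0.359]
wrist_force: [1.5, -0.2, 0.8]
width: 0.605
```

Emit:
{"op": "apply_moves", "data": {
  "rows": "-0.004 -0.02 0 0 0 -0.12 0.4;-0.004 -0.02 0 0 0 -0.12 0.4;-0.004 -0.02 0 0 0 -0.12 0.4;-0.004 -0.02 0 0 0 -0.12 0.4;-0.004 -0.02 0 0 0 -0.12 0.4;-0.004 -0.02 0 0 0 -0.12 0.4;-0.004 -0.02 0 0 0 -0.12 0.4;-0.004 -0.015 0 0 0 -0.12 0.4;0 0 0 0 0 -0.083 0.4;0 0 0 0 0 0 0.4"
}}

```text
time_s: 7.72
position: [0.4685, -0.2245, 0.1721]
orientation: [-1.522, 0.458, -0.458]
wrist_force: [0.6, 1.0, -0.4]
width: 0.603
```

```bash
python3 - <<'E'
from h import *
from scipy.spatial.transform import Rotation as Ro
s=get_state();print(s['position'],s['joints'].round(2),Ro.from_rotvec(s['orientation']).as_matrix().round(3).tolist())
shot('wrist','w2'); im,z=load('w2');P=cloud(z)
for f in('w2','top0'):
  im,z=load(f);P=cloud(z)
  for n,g in(('P',(.583,-.047)),('C',(.468,-.2255))):
        m=(P[...,2]>.054)&(P[...,2]<.07)&(np.hypot(P[...,0]-g[0],P[...,1]-g[1])<.022); q=(P[m][:,:2]*1000).astype(np.float32)
        if len(q)>5: print(n,len(q),cv2.minAreaRect(q),P[m].mean(0))
E
```

```text
[ 0.46848974 -0.22449478  0.17211379] [-0.23  0.56  0.79  1.96 -0.54  0.84  0.27] [[0.834, 0.0, 0.552], [-0.552, 0.0, 0.834], [-0.0, -1.0, 0.0]]
C 495 ((468.1824951171875, -222.79132080078125), (16.110607147216797, 13.881134986877441), 56.77212905883789) [ 0.46860742 -0.22226649  0.06086187]
P 79 ((581.8587036132812, -46.736663818359375), (15.920172691345215, 14.804546356201172), 60.15364074707031) [ 0.58127231 -0.04642695  0.0607335 ]
C 87 ((468.0466613769531, -224.8609161376953), (15.692007064819336, 13.901738166809082), 59.64485549926758) [ 0.46774336 -0.22442492  0.06096504]
```

View pics/w2.png

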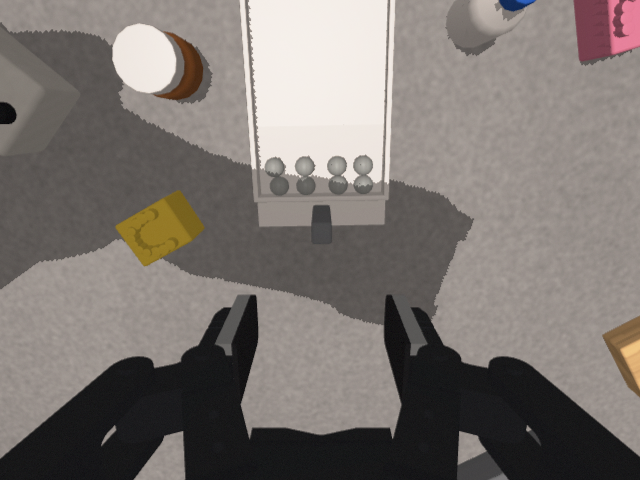

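Emit:
{"op": "apply_moves", "data": {
  "rows": "0 0.001 -0.035 0 0 0 0.4;0 0 -0.035 0 0 0 0.4;0 0 -0.03 0 0 0 0.4;0 0 -0.02 0 0 0 0.4;0 0 -0.012 0 0 0 0.4;0 0 -0.008 0 0 0 0.4;0 0 0 0 0 0 0.4"
}}

```text
time_s: 8.35
position: [0.4687, -0.2226, 0.0312]
orientation: [-1.523, 0.453, -0.452]
wrist_force: [-1.0, -0.5, 0.2]
width: 0.604
```

Emit:
{"op": "apply_moves", "data": {
  "rows": "0 0 0 0 0 0 0.7;0 0 0 0 0 0 0.9;0 0 0 0 0 0 0.95;0 0 0 0 0 0 0.95;0 0 0 0 0 0 0.95;0 0 0 0 0 0 0.95;0 0 0 0 0 0 0.95",
  "squeeze": 60
}}

```text
time_s: 8.93
position: [0.4694, -0.223, 0.0329]
orientation: [-1.523, 0.452, -0.454]
wrist_force: [-1.0, 1.6, 12.5]
width: 0.153
```

```bash
python3 - <<'E'
import numpy as np
a=np.radians(57);ex=np.array([np.cos(a),np.sin(a)]);ey=[-np.sin(a),np.cos(a)]
for name,rel,s in(('ch',(-.222,.032),1),('po',(.222,.032),-1)):
  p0=None
  for t in range(0,16,1):
    th=np.radians(t)*s; x=rel[0]*np.cos(th)+rel[1]*np.sin(th); z=-rel[0]*np.sin(th)+rel[1]*np.cos(th)
    p=np.r_[ex*x,z]
    if p0 is not None: print(name,t,((p-p0)*1000).round(2))
    p0=p
print(np.radians(1)*np.array(ey))
E
```

```text
ch 1 [0.32 0.5  3.87]
ch 2 [0.36 0.55 3.86]
ch 3 [0.4  0.61 3.85]
ch 4 [0.43 0.67 3.83]
ch 5 [0.47 0.72 3.82]
ch 6 [0.51 0.78 3.8 ]
ch 7 [0.54 0.83 3.79]
ch 8 [0.58 0.89 3.77]
ch 9 [0.61 0.94 3.75]
ch 10 [0.65 1.   3.73]
ch 11 [0.68 1.05 3.71]
ch 12 [0.72 1.11 3.69]
ch 13 [0.75 1.16 3.66]
ch 14 [0.79 1.21 3.64]
ch 15 [0.82 1.27 3.61]
po 1 [-0.32 -0.5   3.87]
po 2 [-0.36 -0.55  3.86]
po 3 [-0.4  -0.61  3.85]
po 4 [-0.43 -0.67  3.83]
po 5 [-0.47 -0.72  3.82]
po 6 [-0.51 -0.78  3.8 ]
po 7 [-0.54 -0.83  3.79]
po 8 [-0.58 -0.89  3.77]
po 9 [-0.61 -0.94  3.75]
po 10 [-0.65 -1.    3.73]
po 11 [-0.68 -1.05  3.71]
po 12 [-0.72 -1.11  3.69]
po 13 [-0.75 -1.16  3.66]
po 14 [-0.79 -1.21  3.64]
po 15 [-0.82 -1.27  3.61]
[-0.01463756  0.00950574]
```

Emit:
{"op": "apply_moves", "data": {
  "rows": "0.0003 0.0005 0.0039 -0.0146 0.0095 0 0.95;0.0004 0.0005 0.0039 -0.0146 0.0095 0 0.95;0.0004 0.0006 0.0039 -0.0146 0.0095 0 0.95;0.0004 0.0007 0.0038 -0.0146 0.0095 0 0.95;0.0005 0.0007 0.0038 -0.0146 0.0095 0 0.95;0.0005 0.0008 0.0038 -0.0146 0.0095 0 0.95;0.0005 0.0008 0.0038 -0.0146 0.0095 0 0.95;0.0006 0.0009 0.0038 -0.0146 0.0095 0 0.95;0.0006 0.0009 0.0038 -0.0146 0.0095 0 0.95;0.0006 0.001 0.0037 -0.0146 0.0095 0 0.95"
}}

```text
time_s: 9.77
position: [0.4738, -0.2154, 0.0705]
orientation: [-1.692, 0.503, -0.423]
wrist_force: [-0.5, -0.7, -2.3]
width: 0.15
```

Emit:
{"op": "apply_moves", "data": {
  "rows": "0.0007 0.001 0.0037 -0.0146 0.0095 0 0.95;0.0007 0.0011 0.0037 -0.0146 0.0095 0 0.95;0.0007 0.0012 0.0037 -0.0146 0.0095 0 0.95;0 0 0 0 0 0 0.95;0 0 0 0 0 0 0.95;0 0 0 0 0 0 0.95;0 0 0 0 0 0 0.95;0 0 0 0 0 0 0.95;0 0 0 0 0 0 0.95;0 0 0 0 0 0 0.95"
}}

```text
time_s: 10.6
position: [0.4756, -0.2123, 0.0811]
orientation: [-1.741, 0.519, -0.413]
wrist_force: [2.1, 2.2, -2.5]
width: 0.155
```

```bash
python3 - <<'E'
from h import *
shot('scene','s4');crop('s4',130,180,400,380,2.9,'s4c')
shot('top','t4');crop('t4',300,165,470,330,4.6,'t4c')
s=get_state();print(s['position'],s['wrist_force'],s['torque'])
E
```

```text
[ 0.4756569  -0.21232472  0.08110842] [ 0.76228155  0.45160997 -2.44796852] [ 0.48148364 -0.35201112 -0.04371   ]
```

View pics/s4c.png

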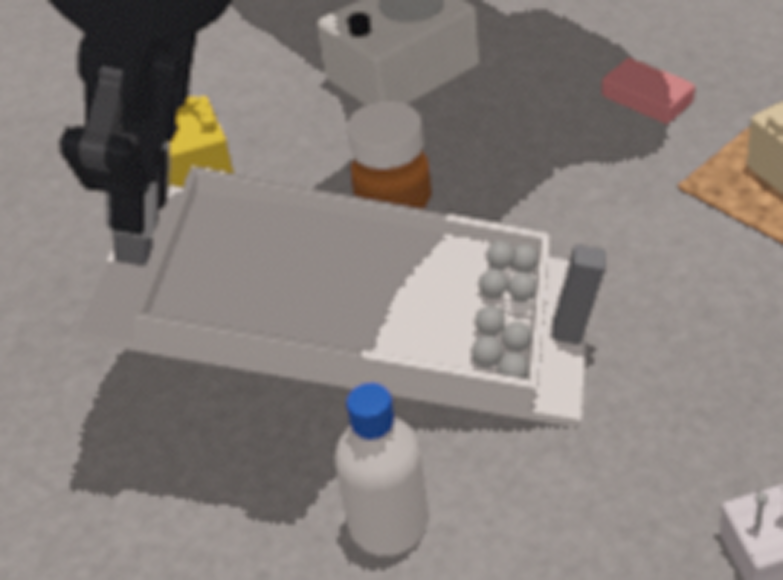

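View pics/t4c.png

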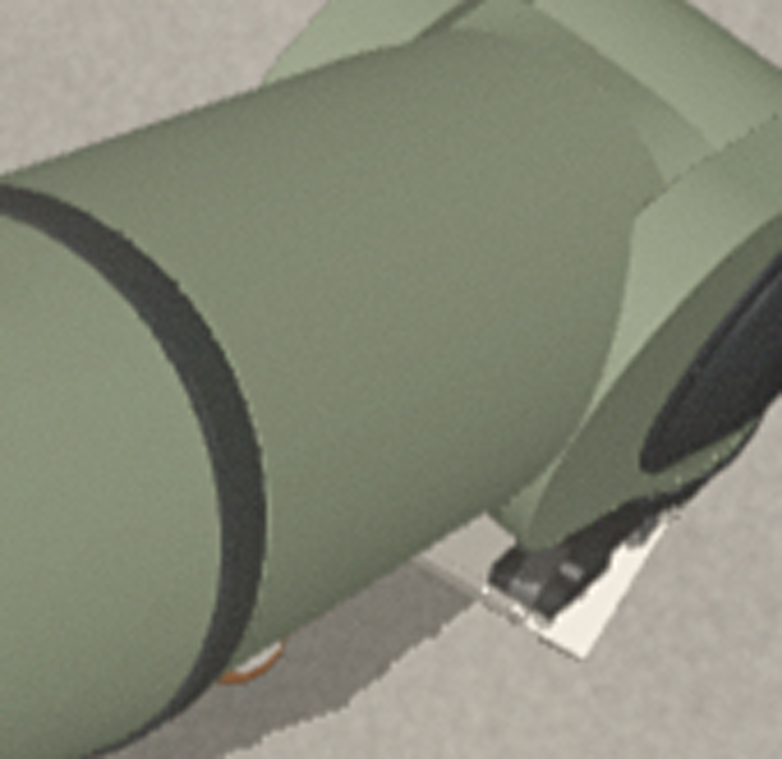

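All eight balls ran down. In the scene crop four lie in the pocket column, and the middle pocket at (517,305) looks empty. I'll check with the wrist camera.

```bash
python3 - <<'E'
from h import *
shot('wrist','w4');
E
```

```text
(no output)
```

View pics/w4.png

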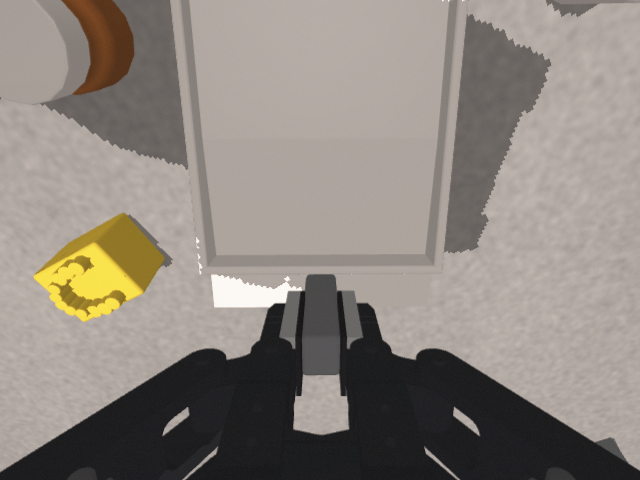

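```bash
python3 - <<'E'
from h import *
crop('s4',270,240,350,325,7,'s4d')
E
```

```text
(no output)
```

View pics/s4d.png

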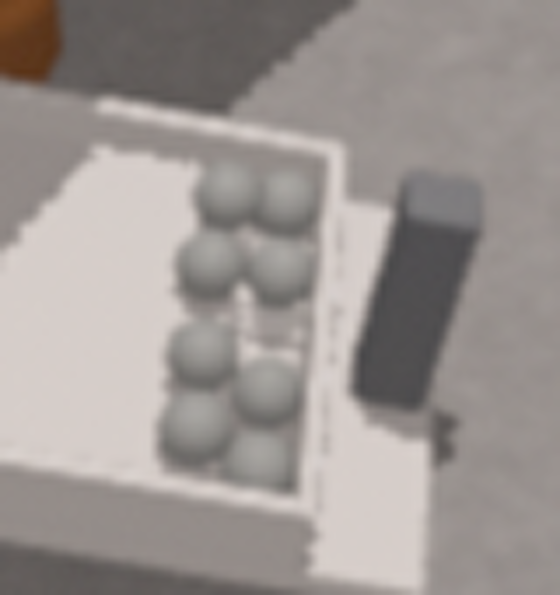

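The middle pocket is empty. The surplus ball at (200,352) in the crop sits just beside it, so I'll lean the board about 8° towards +y.

```bash
python3 - <<'E'
import numpy as np
from scipy.spatial.transform import Rotation as Ro
a=np.radians(57);ex=np.array([np.cos(a),np.sin(a),0]);ey=np.array([-np.sin(a),np.cos(a),0])
B=np.c_[ex,ey,[0,0,1]]
T=Ro.from_rotvec(ey*np.radians(13)).as_matrix()@B
for sg in(-1,1):
  rel=T@np.array([-.222,.052*sg,.032]); k=T[:,0]*sg
  for n in range(1,9):
    p=[Ro.from_rotvec(k*np.radians(m)).apply(rel) for m in(n-1,n)]
    print(sg,n,((p[1]-p[0])*1e3).round(2))
  print(k*np.radians(1))
E
```

```text
-1 1 [-0.36  0.48  0.88]
-1 2 [-0.38  0.49  0.87]
-1 3 [-0.39  0.49  0.86]
-1 4 [-0.41  0.5   0.85]
-1 5 [-0.42  0.5   0.84]
-1 6 [-0.44  0.51  0.83]
-1 7 [-0.45  0.52  0.82]
-1 8 [-0.46  0.52  0.81]
[-0.00926211 -0.0142624   0.00392614]
1 1 [ 0.59 -0.14  0.88]
1 2 [ 0.6  -0.15  0.87]
1 3 [ 0.61 -0.16  0.86]
1 4 [ 0.62 -0.17  0.85]
1 5 [ 0.63 -0.18  0.84]
1 6 [ 0.64 -0.19  0.83]
1 7 [ 0.65 -0.2   0.82]
1 8 [ 0.67 -0.21  0.81]
[ 0.00926211  0.0142624  -0.00392614]
```

Emit:
{"op": "apply_moves", "data": {
  "rows": "-0.0004 0.0005 0.0009 -0.0093 -0.0143 0.0039 0.95;-0.0004 0.0005 0.0009 -0.0093 -0.0143 0.0039 0.95;-0.0004 0.0005 0.0009 -0.0093 -0.0143 0.0039 0.95;-0.0004 0.0005 0.0009 -0.0093 -0.0143 0.0039 0.95;-0.0004 0.0005 0.0008 -0.0093 -0.0143 0.0039 0.95;-0.0004 0.0005 0.0008 -0.0093 -0.0143 0.0039 0.95;-0.0004 0.0005 0.0008 -0.0093 -0.0143 0.0039 0.95;-0.0004 0.0005 0.0008 -0.0093 -0.0143 0.0039 0.95;0 0 0 0 0 0 0.95;0 0 0 0 0 0 0.95"
}}

```text
time_s: 11.58
position: [0.4724, -0.208, 0.0881]
orientation: [-1.783, 0.397, -0.512]
wrist_force: [-0.3, -0.3, -2.0]
width: 0.152
```

```bash
python3 - <<'E'
from h import *
shot('scene','s5');crop('s5',270,240,350,325,7,'s5d')
s=get_state();print(s['position'],s['wrist_force'],s['torque'],s['joints'].round(2))
E
```

```text
[ 0.47254215 -0.20810158  0.08800261] [-0.41378856 -0.83236295 -2.13660177] [0.32319393 0.16113978 0.01395607] [-0.45  0.75  0.83  2.1  -0.59  0.5   0.18]
```

View pics/s5d.png

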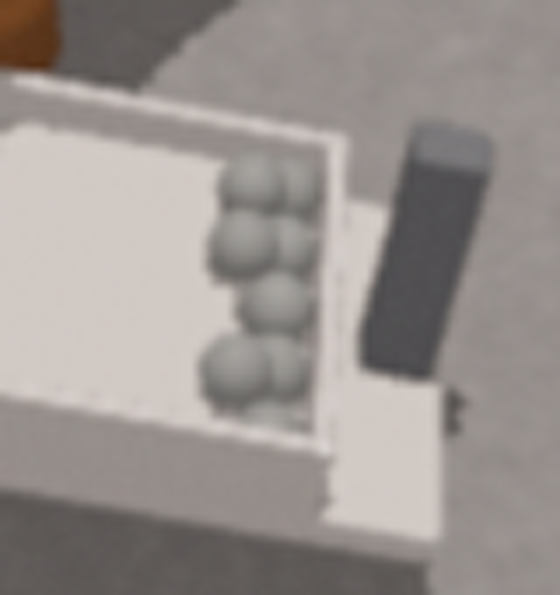

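A ball has moved into the middle pocket. I'll undo the lean and check.

Emit:
{"op": "apply_moves", "data": {
  "rows": "0 0 0 0 0 0 0.95;0.0004 -0.0005 -0.0008 0.0093 0.0143 -0.0039 0.95;0.0004 -0.0005 -0.0008 0.0093 0.0143 -0.0039 0.95;0.0004 -0.0005 -0.0008 0.0093 0.0143 -0.0039 0.95;0.0004 -0.0005 -0.0008 0.0093 0.0143 -0.0039 0.95;0.0004 -0.0005 -0.0009 0.0093 0.0143 -0.0039 0.95;0.0004 -0.0005 -0.0009 0.0093 0.0143 -0.0039 0.95;0.0004 -0.0005 -0.0009 0.0093 0.0143 -0.0039 0.95;0.0004 -0.0005 -0.0009 0.0093 0.0143 -0.0039 0.95;0 0 0 0 0 0 0.95"
}}

```text
time_s: 12.47
position: [0.476, -0.2127, 0.081]
orientation: [-1.741, 0.519, -0.412]
wrist_force: [-0.8, 0.8, -1.8]
width: 0.151
```

```bash
python3 - <<'E'
from h import *
shot('scene','s6');crop('s6',270,240,350,325,7,'s6d')
s=get_state();print(s['position'],s['wrist_force'],s['torque'],s['orientation'])
E
```

```text
[ 0.47583239 -0.21253597  0.08096035] [-0.79837473 -0.26283461 -2.54723921] [ 0.32621416 -0.14816025  0.00108379] [-1.74095245  0.51871892 -0.4130214 ]
```

View pics/s6d.png

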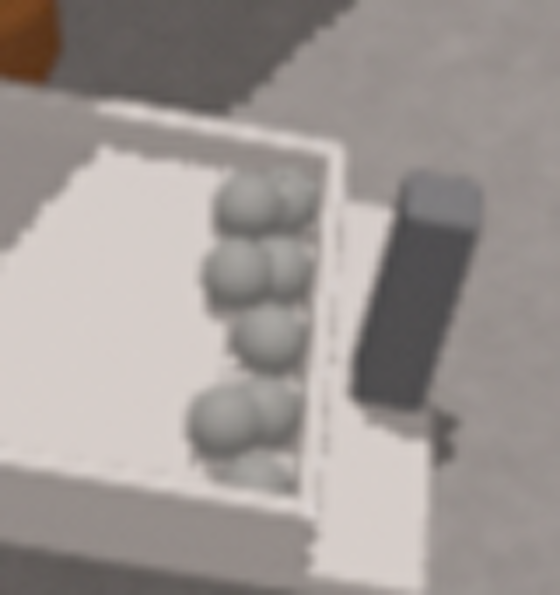

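```bash
cat >> h.py <<'E'
from scipy.spatial.transform import Rotation as Ro
def boardmap(f,pitch,out,yaw=57.0,c=(.5253,-.1355),s=4,lim=(40,100)):
    im,z=load(f);P=cloud(z)
    a=np.radians(yaw);B=np.c_[[np.cos(a),np.sin(a),0],[-np.sin(a),np.cos(a),0],[0,0,1]]
    Q=((P-np.r_[c,0])@B)*1e3
    px=116*np.sign(pitch) if pitch else 0
    Q[...,0]-=px; Q=Q@Ro.from_euler('y',pitch,degrees=True).as_matrix(); Q[...,0]+=px
    return im,Q
def balls(f,pitch,**k):
    im,Q=boardmap(f,pitch,None,**k)
    W,H=210,110; g=np.full((H,W),np.nan)
    X=Q.reshape(-1,3); m=(abs(X[:,0])<100)&(abs(X[:,1])<54)&(X[:,2]>-5)&(X[:,2]<60); X=X[m]
    return X,im.reshape(-1,3)[m]
E
python3 - <<'E'
from h import *
for f in('s4','s6'):
    X,c=balls(f,13)
    m=(X[:,0]>45)&(X[:,0]<92)&(abs(X[:,1])<50)
    X=X[m]; print(f,len(X))
    x=np.arange(46,94,4); y=np.arange(-48,50,4)
    for yy in y[::-1]:
        row=[]
        for xx in x:
            q=X[(abs(X[:,0]-xx)<2)&(abs(X[:,1]-yy)<2)][:,2]; row.append('%3d'%np.max(q) if len(q) else '  .')
        print('%4d'%yy,' '.join(row))
E
```

```text
s4 1706
  48  24  23  22  21  24  22  24  24  22  23  24  23
  44  14  14  13  14  12   .   .  21  21   .  21  24
  40  14  13  13  13  12   .   .  20  22  23  22  23
  36  14  13  14  13  26  26  25  25  22  23  23  24
  32  13  13  13  21  27  28  28  26  21  22  22  23
  28  13  14  14  21  26  28  27  23  17  17  22  24
  24  13  14  14  13  23  23  24   .   .   .  18  23
  20  13  14  13  14   .   .   .   6   .   .  21  24
  16  13  14  15  15   .  26  24  24  26  27  24  24
  12  13  14  14  25  27  28  26  26  28  28  25  24
   8  13  13  13  26  28  28  27  24  27  25  24  23
   4  13  14  14  13  25  26  26   7  22  24  23  23
   0  14  13  14  14  12   .   .   .   .   .  20  24
  -4  14  14  14  12   .   .   .   .   .   .  21  23
  -8  14  14  14  14   .  26   .   .   .   .  21  25
 -12  14  13  13  13  27  28  27  20   .  22  23  24
 -16  14  15  14  25  28  28  27  22  23  23  24  23
 -20  14  13  14  14  27  27  25  22  25  24  23  24
 -24  13  13  14  14   .   .   .  16  22  22  21  23
 -28  13  15  15  13   .  25  26   .   .   .  22  23
 -32  14  14  14  23  27  28  27
[... 865 characters left out ...]
 19  24  24
   0  14  14  14  14  14  13  24  21  22  21  23  24
  -4  14  13  14  14  14  14  14  20  20  22  22  23
  -8  13  13  13  13  14  13  14  13  20  18  22  23
 -12  13  14  14  14  14  12  13  14   .   .  23  23
 -16  14  13  14  14  13  13   .  16  20  19  23  23
 -20  14  14  13  14  14  13   .  20  21  22  21  23
 -24  13  14  14  14  14   .   .  25  19  20  21  24
 -28  13  13  13  14  13  26  27  28  25  20  22  23
 -32  13  13  14  14  13  27  28  28  26   .  23  24
 -36  13  13  13  13  13  23  27  27  22  20  23  24
 -40  13   .  13  13  14  12  21  20  21  22  23  24
 -44   .   .   .   .   .   .   .  20  21  20  21  23
 -48  23  23  23  23  22  23  23  22  23  22  22  23
```

In the depth map all five pockets (y = 40, 20, 0, −20, −40) have ball tops at about 21 mm, so the balls are seated. Three surplus balls rest in front. Now I'll lower the board.

Emit:
{"op": "apply_moves", "data": {
  "rows": "-0.0007 -0.0012 -0.0037 0.0146 -0.0095 0 0.95;-0.0007 -0.0011 -0.0037 0.0146 -0.0095 0 0.95;-0.0007 -0.001 -0.0037 0.0146 -0.0095 0 0.95;-0.0006 -0.001 -0.0037 0.0146 -0.0095 0 0.95;-0.0006 -0.0009 -0.0038 0.0146 -0.0095 0 0.95;-0.0006 -0.0009 -0.0038 0.0146 -0.0095 0 0.95;-0.0005 -0.0008 -0.0038 0.0146 -0.0095 0 0.95;-0.0005 -0.0008 -0.0038 0.0146 -0.0095 0 0.95;-0.0005 -0.0007 -0.0038 0.0146 -0.0095 0 0.95;-0.0004 -0.0007 -0.0038 0.0146 -0.0095 0 0.95"
}}

```text
time_s: 13.35
position: [0.4698, -0.2215, 0.0432]
orientation: [-1.571, 0.468, -0.445]
wrist_force: [0.6, 1.0, -1.9]
width: 0.154
```

Emit:
{"op": "apply_moves", "data": {
  "rows": "-0.0004 -0.0006 -0.0039 0.0146 -0.0095 0 0.95;-0.0004 -0.0005 -0.003 0.0113 -0.0073 0 0.95;-0.0002 -0.0003 -0.0025 0.01 -0.0064 0 0.95;-0.0001 -0.0002 -0.0015 0.0079 -0.0053 0 0.95;0 0 0 0 0 0 0.95;0 0 0 0 0 0 0.95"
}}

```text
time_s: 13.85
position: [0.4686, -0.2232, 0.0329]
orientation: [-1.522, 0.454, -0.454]
wrist_force: [-3.6, 1.9, 10.5]
width: 0.151
```

Emit:
{"op": "apply_moves", "data": {
  "rows": "0 0 0 0 0 0 0.8;0 0 0 0 0 0 0.7;0 0 0 0 0 0 0.5;0 0 0 0 0 0 0.4;0 0 0.01 0 0 0 0.4;0 0 0.03 0 0 0 0.4;0 0 0.035 0 0 0 0.4;0 0 0.035 0 0 0 0.4;0 0 0 0 0 0 0.4"
}}

```text
time_s: 14.6
position: [0.4705, -0.2243, 0.1482]
orientation: [-1.523, 0.449, -0.459]
wrist_force: [0.7, -0.8, 0.9]
width: 0.6
```

```bash
python3 - <<'E'
from h import *
s=get_state();print(s['position'])
shot('scene','s7');crop('s7',130,180,400,380,2.9,'s7c')
im,z=load('s7');P=cloud(z)
for n,g in(('P',(.582,-.046)),('C',(.468,-.224))):
    m=(P[...,2]>.058)&(P[...,2]<.066)&(np.hypot(P[...,0]-g[0],P[...,1]-g[1])<.022); q=(P[m][:,:2]*1000).astype(np.float32)
    if len(q)>5: print(n,len(q),cv2.minAreaRect(q),P[m].mean(0))
E
```

```text
[ 0.47048262 -0.22431359  0.14824856]
P 107 ((583.0478515625, -47.60490417480469), (15.111250877380371, 15.569918632507324), 59.4509391784668) [ 0.58422594 -0.04807212  0.06166922]
C 105 ((468.07989501953125, -225.489501953125), (17.211164474487305, 14.853450775146484), 65.0743408203125) [ 0.46972522 -0.22525382  0.06145725]
```

View pics/s7c.png

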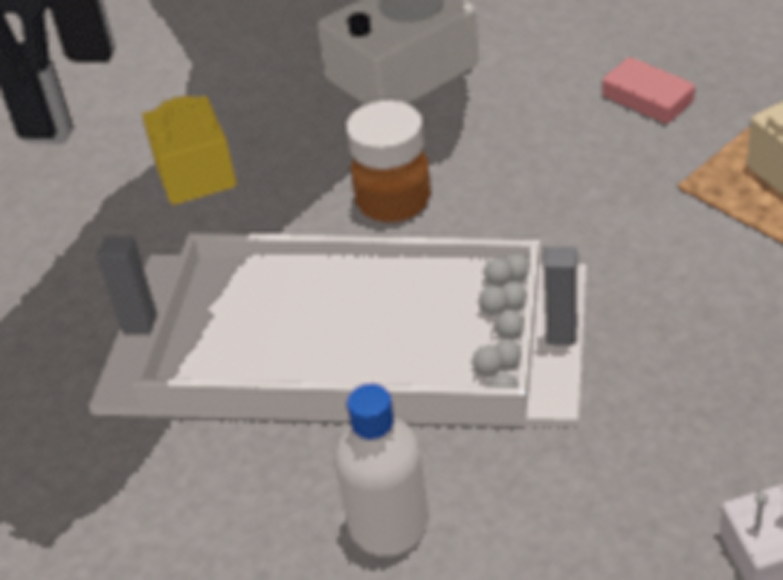

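Same yaw works for the pocket fin, and the board hasn't shifted.

Emit:
{"op": "apply_moves", "data": {
  "rows": "0.0185 0.03 0 0 0 0 0.4;0.0185 0.03 0 0 0 0 0.4;0.0185 0.03 0 0 0 0 0.4;0.0185 0.03 0 0 0 0 0.4;0.0185 0.03 0 0 0 0 0.4;0.019 0.029 0 0 0 0 0.4;0 0 0 0 0 0 0.4;0 0 0 0 0 0 0.4"
}}

```text
time_s: 15.32
position: [0.5804, -0.0422, 0.1418]
orientation: [-1.524, 0.452, -0.45]
wrist_force: [-0.5, -0.8, -0.5]
width: 0.598
```

```bash
python3 - <<'E'
from h import *
s=get_state();print(s['position'],s['joints'].round(2),Ro.from_rotvec(s['orientation']).as_matrix().round(3).tolist())
shot('wrist','w7'); im,z=load('w7');P=cloud(z)
m=(P[...,2]>.054)&(P[...,2]<.07)&(np.hypot(P[...,0]-.582,P[...,1]+.046)<.022); q=(P[m][:,:2]*1000).astype(np.float32)
print(cv2.minAreaRect(q),P[m].mean(0))
E
```

```text
[ 0.58043529 -0.04215181  0.14184086] [-0.53  0.7   0.75  1.82 -0.62  0.87 -0.05] [[0.839, -0.001, 0.544], [-0.544, -0.0, 0.839], [-0.001, -1.0, -0.001]]
((582.3106079101562, -44.94740676879883), (15.877232551574707, 13.612798690795898), 57.081233978271484) [ 0.58269209 -0.04412301  0.06082232]
```

View pics/w7.png

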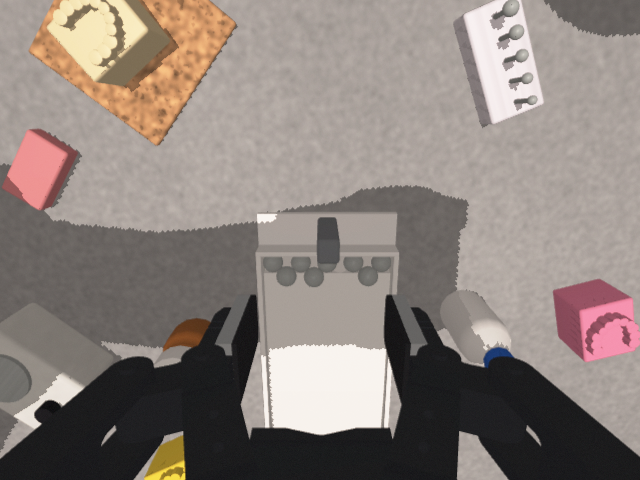

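Emit:
{"op": "apply_moves", "data": {
  "rows": "0.002 -0.0027 -0.03 0 0 0 0.4;0 0 -0.03 0 0 0 0.4;0 0 -0.025 0 0 0 0.4;0 0 -0.015 0 0 0 0.4;0 0 -0.008 0 0 0 0.4;0 0 -0.002 0 0 0 0.4;0 0 0 0 0 0 0.4"
}}

```text
time_s: 15.95
position: [0.5821, -0.0476, 0.0329]
orientation: [-1.523, 0.455, -0.455]
wrist_force: [0.7, 0.1, -0.7]
width: 0.6
```

```bash
python3 - <<'E'
from h import *
print(get_state()['position'])
shot('wrist','w8');crop('w8',200,180,460,380,3,'w8c')
E
```

```text
[ 0.58208162 -0.04755373  0.0328733 ]
```

View pics/w8c.png

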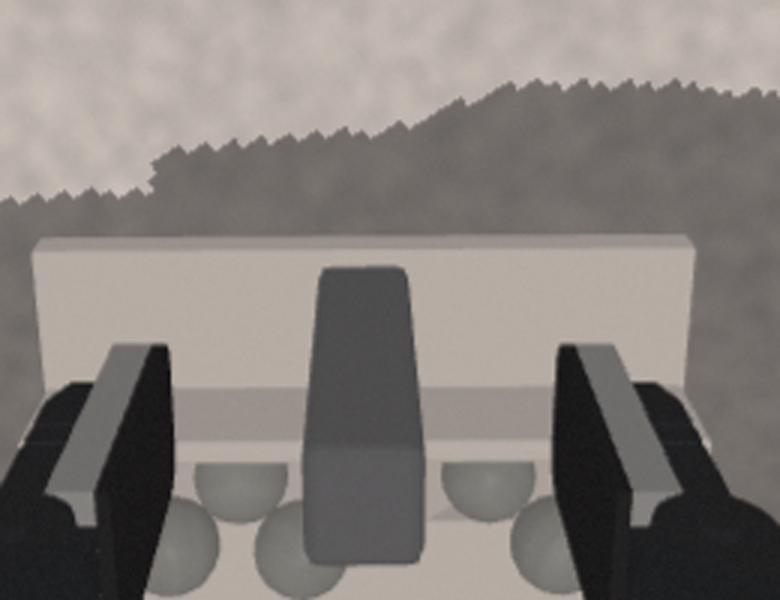

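Emit:
{"op": "apply_moves", "data": {
  "rows": "0 0.002 0 0 0 0 0.7;0 0 0 0 0 0 0.9;0 0 0 0 0 0 0.95;0 0 0 0 0 0 0.95;0 0 0 0 0 0 0.95;0 0 0 0 0 0 0.95;0 0 0 0 0 0 0.95",
  "squeeze": 60
}}

```text
time_s: 16.58
position: [0.5828, -0.0444, 0.0334]
orientation: [-1.522, 0.452, -0.454]
wrist_force: [-2.0, 0.6, 8.8]
width: 0.153
```

Emit:
{"op": "apply_moves", "data": {
  "rows": "-0.0003 -0.0005 0.0039 0.0146 -0.0095 0 0.95;-0.0004 -0.0005 0.0039 0.0146 -0.0095 0 0.95;-0.0004 -0.0006 0.0039 0.0146 -0.0095 0 0.95;-0.0004 -0.0007 0.0038 0.0146 -0.0095 0 0.95;-0.0005 -0.0007 0.0038 0.0146 -0.0095 0 0.95;-0.0005 -0.0008 0.0038 0.0146 -0.0095 0 0.95;-0.0005 -0.0008 0.0038 0.0146 -0.0095 0 0.95;-0.0006 -0.0009 0.0038 0.0146 -0.0095 0 0.95;-0.0006 -0.0009 0.0038 0.0146 -0.0095 0 0.95;-0.0006 -0.001 0.0037 0.0146 -0.0095 0 0.95"
}}

```text
time_s: 17.42
position: [0.5774, -0.0522, 0.0712]
orientation: [-1.353, 0.403, -0.481]
wrist_force: [0.3, 0.8, -2.4]
width: 0.151
```

Emit:
{"op": "apply_moves", "data": {
  "rows": "-0.0007 -0.001 0.0037 0.0146 -0.0095 0 0.95;-0.0007 -0.0011 0.0037 0.0146 -0.0095 0 0.95;0 0 0 0 0 0 0.95;0 0 0 0 0 0 0.95;0 0 0 0 0 0 0.95;0 0 0 0 0 0 0.95;0 0 0 0 0 0 0.95;0 0 0 0 0 0 0.95;0 0 0 0 0 0 0.95;0 0 0 0 0 0 0.95"
}}

```text
time_s: 18.25
position: [0.5761, -0.054, 0.0781]
orientation: [-1.321, 0.394, -0.485]
wrist_force: [-0.7, -2.1, -3.1]
width: 0.151
```

```bash
python3 - <<'E'
from h import *
s=get_state();print(s['position'],s['wrist_force'])
shot('scene','s8');crop('s8',130,180,400,380,2.9,'s8c')
E
```

```text
[ 0.57605037 -0.05403202  0.07807503] [-0.73013927 -2.12073102 -3.05417097]
```

View pics/s8c.png

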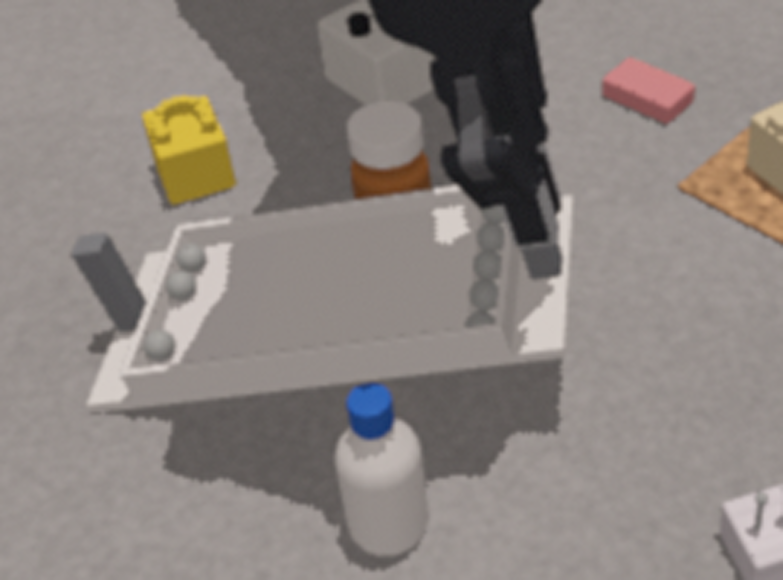

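Three surplus balls have run back to the channel, at (190,257), (180,285) and (158,345) in the crop. The pocket row still holds its balls. Now I'll lower the board gently.

Emit:
{"op": "apply_moves", "data": {
  "rows": "0.0007 0.0011 -0.0037 -0.0146 0.0095 0 0.95;0.0007 0.001 -0.0037 -0.0146 0.0095 0 0.95;0.0006 0.001 -0.0037 -0.0146 0.0095 0 0.95;0.0006 0.0009 -0.0038 -0.0146 0.0095 0 0.95;0.0006 0.0009 -0.0038 -0.0146 0.0095 0 0.95;0.0005 0.0008 -0.0038 -0.0146 0.0095 0 0.95;0.0005 0.0008 -0.0038 -0.0146 0.0095 0 0.95;0.0005 0.0007 -0.0038 -0.0146 0.0095 0 0.95;0.0004 0.0007 -0.0038 -0.0146 0.0095 0 0.95;0.0004 0.0006 -0.0039 -0.0146 0.0095 0 0.95"
}}

```text
time_s: 19.13
position: [0.5817, -0.0454, 0.04]
orientation: [-1.491, 0.444, -0.459]
wrist_force: [0.5, 0.1, -2.2]
width: 0.154
```

Emit:
{"op": "apply_moves", "data": {
  "rows": "0.0004 0.0005 -0.003 -0.0113 0.0073 0 0.95;0.0002 0.0003 -0.0025 -0.01 0.0064 0 0.95;0.0001 0.0002 -0.0018 -0.0079 0.0053 0 0.95;0 0 0 0 0 0 0.95;0 0 0 0 0 0 0.95"
}}

```text
time_s: 19.55
position: [0.5824, -0.0445, 0.0335]
orientation: [-1.523, 0.454, -0.453]
wrist_force: [-3.5, 2.7, 7.6]
width: 0.151
```

Board is flat. Before releasing I'll check the ball heights.

```bash
python3 - <<'E'
from h import *
shot('scene','s9');crop('s9',130,180,400,380,2.9,'s9c')
im,Q=boardmap('s9',0,None); X=Q.reshape(-1,3); X=X[np.isfinite(X[:,0])]
x=np.r_[np.arange(-88,-34,6),np.arange(58,94,4)]
for yy in np.arange(48,-50,-4):
    print('%4d'%yy,' '.join(('%3d'%np.median(q) if len(q) else '  .') for xx in x for q in [X[(abs(X[:,0]-xx)<2)&(abs(X[:,1]-yy)<2)][:,2]]))
E
```

```text
48  17  17  15  14  17  15  17  18  17  19  15  15  19  21  21  19   8   .
  44  19   .  10  10  10  11  12  12  12  13  14  14  14  20  20  19   6   .
  40  21   .  10  10  11  11  12  12  13  13  12  13  13  17  20  16  15   6
  36  21  23  14  10  11  11  12  12  13  13  13  13  14  16  17  16   .   6
  32  17  24  19  10  11  11  12  13  13  13  12  12  13   .  16  13  12   5
  28  19  20  16  10  10  11  12  12  13  13  13  13  13  14   .   .  12   6
  24  19  19   9  10  11  11  12  12  13  13  13  14  11  20  20  19  14  19
  20  20   .  10  11  10  11  12  12  12  13  13  13  13  18  20  19  14  17
  16  22  23  16  11  11  11  12  12  13  13  13  13  13  14  17  15  23  17
  12  19  24  17  10  11  12  12  12  13  14  13  13  13  12  13  11  13  23
   8  17  21  17  10  11  12  11  12  13  13  12  13  12   .  19  19  17  23
   4  13  12   9  10  11  12  12  12  13  13  14  13  13  20  21  20   6  22
   0  15   9   9  10  11  12  12  12  12  14  13  13  10  19  21  17  14  21
  -4  12   9  10  10  10  12  11  13  13  13 229  13  15  16  17  15  21  19
  -8  16   9  10  10  10  11  12  13  13  13 252  13 177 168   .  11  13  16
 -12  17   9  10  10  10  11  11  13  13  13 239 265  13 195 311 312 140 140
 -16  20   .   9  11  10  11  12  13  12  13 236 264  13 190 207 207 312 132
 -20  22   .   9  10  11  12  12  12  13  13  13 263 262  22 186  20 208 121
 -24  21  22  19  10  11  11  12  12  12  14  12 240 267 312 182 188 312 208
 -28  20  24  18  10  11  11  12  12  14  14  15  14 271 275 312 200 188 205
 -32  14  21  18  10  11  11  12  12  13 319 319 319 309 298 276 396 327 195
 -36  17  19  13  11  11  11  12  12  13 398 398 398 398 359 306 277 288 392
 -40  21   .   .   .   .   .   .   .  13 394 393 394 394 376 386 333 285 278
 -44  23   .   .   .   .   .   .   .   . 385 387 387 388 361 374 376 376 340
 -48  10  19  19  22  22  20  22  20  14 361 370 373 355 361 360 360 361 360
```

View pics/s9c.png

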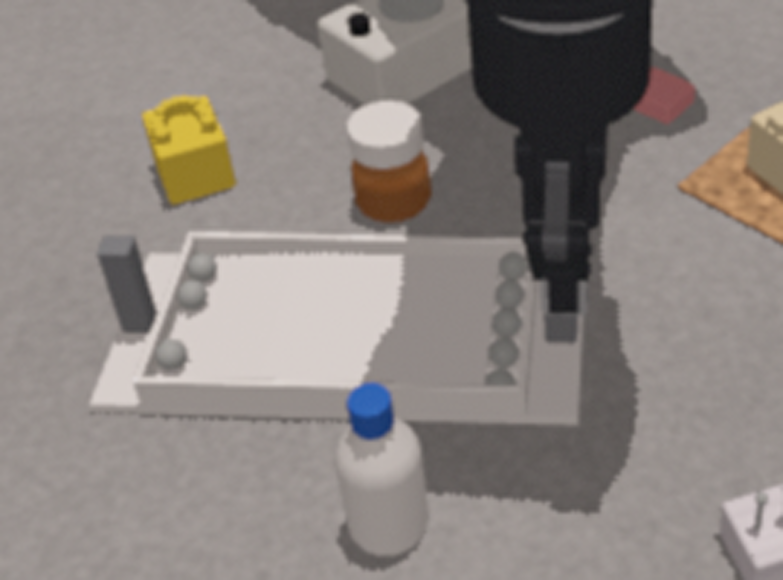

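The crop shows five balls in the pocket row, at (512,266), (509,295), (506,323), (503,353) and (500,378). The other three are in the channel. Now I release and retreat.

Emit:
{"op": "apply_moves", "data": {
  "rows": "0 0 0 0 0 0 0.8;0 0 0 0 0 0 0.7;0 0 0 0 0 0 0.5;0 0 0 0 0 0 0.4;0 0 0.01 0 0 0 0.4;0 0 0.025 0 0 0 0.4;0 0 0.035 0 0 0 0.4;0 0 0.035 0 0 0 0.4;0 0 0.035 0 0 0 0.4;0 0 0.035 0 0 0 0.4"
}}

```text
time_s: 20.43
position: [0.5818, -0.0449, 0.2105]
orientation: [-1.523, 0.454, -0.454]
wrist_force: [0.4, 0.2, 0.2]
width: 0.599
```

Emit:
{"op": "apply_moves", "data": {
  "rows": "-0.01 0.035 0.01 0 0 0 0.4;-0.01 0.035 0.01 0 0 0 0.4;-0.01 0.035 0 0 0 0 0.4;-0.01 0.035 0 0 0 0 0.4;-0.01 0.035 0 0 0 0 0.4;-0.01 0.035 0 0 0 0 0.4;-0.01 0.035 0 0 0 0 0.4;-0.01 0.035 0 0 0 0 0.4;-0.01 0.035 0 0 0 0 0.4;-0.01 0.035 0 0 0 0 0.4"
}}

```text
time_s: 21.27
position: [0.4814, 0.3069, 0.2289]
orientation: [-1.522, 0.454, -0.454]
wrist_force: [-0.5, -1.1, -0.1]
width: 0.599
```

Emit:
{"op": "apply_moves", "data": {
  "rows": "-0.01 0.035 0 0 0 0 0.4;-0.01 0.035 0 0 0 0 0.4;-0.01 0.035 0 0 0 0 0.4;-0.01 0.035 0 0 0 0 0.4;0 0 0 0 0 0 0.4;0 0 0 0 0 0 0.4;0 0 0 0 0 0 0.4"
}}

```text
time_s: 21.85
position: [0.4425, 0.4448, 0.2286]
orientation: [-1.523, 0.454, -0.454]
wrist_force: [0.5, -1.1, -0.8]
width: 0.597
```

```bash
python3 - <<'E'
from h import *
s=get_state();print(s['time_s'],s['position'],s['wrist_force'])
shot('scene','s10');shot('top','t10');crop('t10',180,130,470,330,2.75,'t10c')
im,Q=boardmap('s10',0,None); X=Q.reshape(-1,3); X=X[np.isfinite(X[:,0])]
x=np.arange(62,94,4)
for yy in np.arange(48,-50,-4):
    print('%4d'%yy,' '.join(('%3d'%np.median(q) if len(q) else '  .') for xx in x for q in [X[(abs(X[:,0]-xx)<2)&(abs(X[:,1]-yy)<2)][:,2]]))
E
```

```text
21.85 [0.44246912 0.44475457 0.22856132] [ 0.48800848 -1.1399938  -0.76476688]
  48  14  16  18  21  21  21  22  22
  44  12  13  12  20  20  19  10  18
  40  13  12  13  18  20  18  14  10
  36  13  13  12  16  16  15  22  23
  32  13  12  13  13  17  13  12  22
  28  12  13  12   .  17   .  14  14
  24  13  13  14  18  21  19   6  23
  20  13  13  12  18  21  18  13  20
  16  13  12  10  16  17  16  22  21
  12  13  13  13  12  16  11  12  22
   8  13  13  13   .  18   .  17  22
   4  13  12  13  18  20  19  16  22
   0  13  12  11  18  20  17  10  22
  -4  13  13  13  15  16  15  21  14
  -8  13  13  13  12  18  14  12  23
 -12  13  14  13  18   .  18  17  23
 -16  13  13  10  20  20  19  17  23
 -20  13  13  13  18  21  18  13  22
 -24  13  13  13  16  17  15  18  20
 -28  13  13  13  12  15  12  12  21
 -32  12  13  14  18  19  18  16  22
 -36  13  13  14  20  21  19  16  23
 -40  14   .  16  19  20  19  17  22
 -44  22   .   .  19  20  19  22  22
 -48  12  13  13  17  16  15  15  13
```

View pics/s10.png

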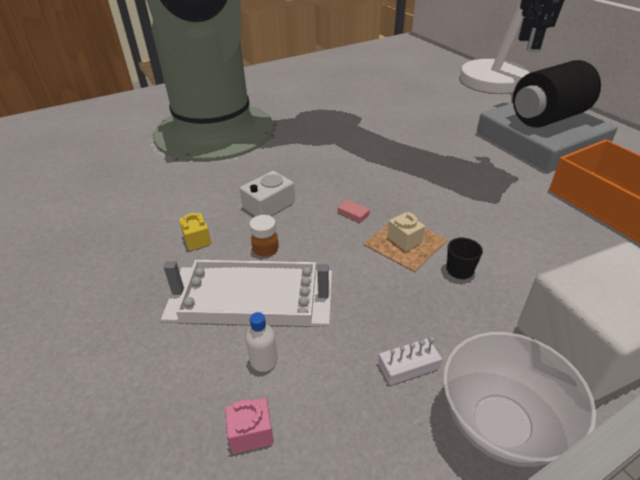

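View pics/t10c.png

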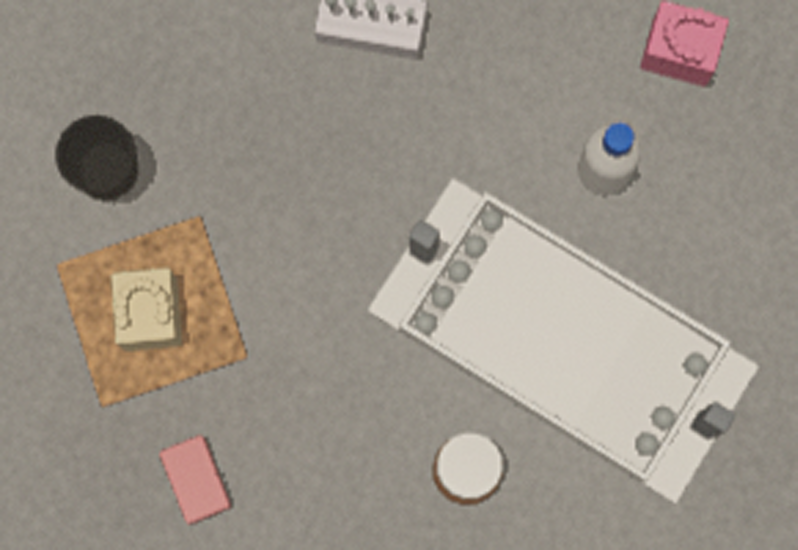

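The final top view shows five balls seated in the pockets, three in the channel, the board flat and the model upright on the pad. The jar, bottle, cup and wax block look undisturbed. I'm handing the job in.

```bash
python3 -c "
from h import *
print(r.sign_off())"
```

```text
the job is handed in; nothing more can be done
None
```

The job is done and handed in at about 22 s of the 72 s allowed.

- **Model:** I moved the cream model from the board to the cork pad. It stands upright there, well inside the pad's edges.
- **Filling the pockets:** I raised the channel end 13°, but the middle pocket stayed empty. Leaning the board 8° sideways rolled a surplus ball into it.
- **Surplus balls:** I lowered the board, then raised the pocket end 12°. The three surplus balls ran back into the channel, and I lowered the board flat and let go.

**Last checks:**
- Camera and depth views after I let go show one seated ball in each of the five pockets, with tops about 21 mm above the underside. The other three balls are in the channel.
- The board lies flat. By eye, the jar, bottle, cup and wax block are where they were at the start; I did not measure them.
- The highest wrist force I saw was about 36 N, while setting the model down, against the 120 N limit.
- No check failed or disagreed, apart from the middle pocket on the first tilt.

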